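# Take the combination padlock off the burette case and present it open

## Robot

A 7-joint arm with a two-finger parallel gripper is mounted at the origin on the work surface. World frame = base frame: x ahead of the robot, y to its left, z up, the work surface at z = 0. Lengths are in m, angles in rad, forces in N, time in s.
With the tool pointing down it reaches from about 0.35 to 0.9 m from the base axis. Payload 8.1 kg.
Tool frame: the origin (TCP) lies between the finger pads; the fingertips stand 11 mm ahead of it and the grasp point (between the pads) lies 8 mm behind it; z points along the fingers, y is the line along which they close (so a half turn about z gives the same grasp; the last joint's range is limited). The gripper opens to 92 mm and grips with 3 to 60 N. Pads are 19 mm wide; open, the fingers measure 130 mm over their backs; the gripper's body (75 mm by 190 mm) begins 47 mm behind the grasp point.
Start: joints at [-1.4, 0.434, 0.025, 1.573, -0.012, 1.134, -0.075], TCP at [0.169, 0.602, 0.238] pointing down, gripper open.
Joint ranges: [-2.62, 2.62], [-0.44, 2.09], [-1.27, 1.32], [0.08, 2.57], [-1.32, 4.46], [0.12, 2], [-2.74, 2.74]. Speed limits (rad/s): [2.22, 2.22, 3.01, 3.01, 3.14, 3.14, 3.14].

## Interface

Orientations are given as a unit quaternion [x, y, z, w].
In Python, from workcell import sensors, grab_frame, env, search_frame, cut_out gives the robot as it stands.
- The arm moves only by the tool carry_out, never from a script. Its argument "rows" is a list of rows, each a list of 6 numbers: the shift along the tool's x, y, z in mm, then the turn, a rotation vector about the tool's x, y, z in rad. In form: [[dx, dy, dz, rx, ry, rz], ...]. A call has exactly 10 rows; each row shifts and turns the commanded pose from where the row before left it, along the tool's axes as they then stand; what a row does not reach is not made up. A row lasts 1/10 s, in which the tool goes at most 50 mm and 8.59 degrees, less where a joint would pass 70% of its speed; a pose out of reach is approached as far as the arm can. A call with a gripper value outside its range is refused whole. "fingers" is the finger opening in mm, from 0 to 91.8, set as the call begins (left out, the last holds). The fingers move at their own pace and stop on an object; the grip force is fixed at half the most. Time passes only in rows, so rows that do not move let the fingers close, or fill a call up. It gives the time, the measured TCP pose, the force and the opening at its end, in the units of the state.
- sensors.observe(): the state, without advancing time (a new reading comes with each control period).
- grab_frame(name): name is "scene" or "top"; returns a dict with "color" (384x512x3 uint8, red, green, blue), "fovy" (degrees; the focal length in pixels is half the picture's height over the tangent of half this angle, whatever the lens; pixels are square), "cx", "cy" (the principal point, pixels), "cam_to_world" (4x4, takes a point from camera to world coordinates). Camera axes: x right, y down, z forward; pixel columns grow to the right and rows downward; lengths in m; the calibration is good to about 2 mm. A picture is of the moment at which its call begins. There is no depth.
- env.hand_in(): hands the job in, once; it reports no verdict.
Trained networks look in the newest picture that a camera, given by its name, has taken for a name from the list of things; names that differ only in an ending like _2 or _b are one class to them, and where a whole thing is asked for, a point or a joint stands for the part that bears it (a point fixed in the world has none). Each returns a list of dicts, best first, with "conf" (0 to 1); they miss things now and then, are a little off and sometimes report something else, mostly with a low value. They report only what shows in the picture. A call takes as long as a camera call. They do not tell look-alikes from the thing itself.
- search_frame(thing, camera): "centre" ([x, y, z] in m, in the coordinates of the camera as it stood for that picture, good to about 4 mm: the middle of the surface that is visible of it).
- cut_out(thing, camera): "pixels" (384x512 bool, what is visible of it).
The state is a dict: "time": time; "qpos": joint angles; "qd": joint speeds; "joint_efforts": joint torques, N m; "tcp_pos": TCP position; "tcp_rot": TCP orientation; "ft_force": force on the tool from outside, world axes, zero at the start; "moment": the same for the moment, N m; "gripper_width": finger opening in m.
Only numpy, scipy, OpenCV 4.12 (cv2) and the standard library are available. Lean on these libraries where they do the work, as an engineer would, in place of code of your own. Each camera call takes 0.05 s, during which the arm holds its last target. There are 200 camera calls.

## Task

Unlock the burette case: turn the dial of its silver combination padlock until the red end of the dial's white grip bar points at the red mark beside the shackle and clicks into that notch, then pull the shackle open and take the padlock off the staple. Carry it, still open, over the green round mat and finish there while holding it in the gripper, dial upwards and level, clear of everything, about a hand's width above the mat. Leave the glassware and the other things standing where they are.

Things in the scene. Friction and masses are not known exactly. Their poses are not given: they have to be found in the camera images.
- lock: loose silver-grey padlock, about 0.4 kg, lying on its back on the case lid, dial up. Body 60 mm long (x), 52 wide (y), 32 thick (z); origin at the centre of its underside; x axis points to the shackle end, z up through the dial. Red mark on its top face at the +x edge. It can be gripped across its 52 mm width. Dial and shackle belong to it.
- dial (a joint): dial angle about the lock's z axis (centre of the body), rad, anticlockwise from above positive; 0 or any whole turn = red bar end at the red mark (lock's +x); only there, within about 5 degrees, is the shackle free. Turns endlessly both ways; 12 click notches 30 degrees apart, one at 0; let go, it drops into the nearest notch. A click takes about 0.06 N m.
- pointer (a point): on the dial: top of the red end of its white grip bar, 20 mm from the dial axis, 58 mm above the lock's underside. Bar 40 mm long, 12 wide, 22 tall, centred on the axis; its foot is 36 mm above the lock's underside, on a round black disc 42 mm across, 4 thick.
- shackle (a joint): how far the shackle is drawn out of the lock body along the lock's +x, m: 0 closed, 0.024 fully open. About 3 N of friction, so it stays where it is left. Held shut (2 to 4 mm of play) unless the dial is at 0.
- toe (a point): tip of the shackle's short leg (moves with the shackle). Shackle: U of 8 mm round steel, 16 mm above the lock's underside, legs at lock y +17 mm (long) and -17 mm (short). The tip is 24 mm ahead (+x) of the lock's origin when closed, inside the body; 48 mm ahead when fully open, 18 mm clear of the body's end face.
- bow (a point): middle of the shackle's bow (bar centre), 60 mm ahead (+x) of the lock's origin when closed, 84 mm when open; the inside of the bow is 4 mm nearer the lock.
- staple (a point): hole centre of the steel staple fixed upright on the case lid, 38 mm ahead (+x) and 17 mm to the -y side of the case's origin, 16 mm above the lid; the short leg passes through it along x. Plate 4 mm thick (x); hole 18 mm wide (y), 28 high from the lid up; outside 28 wide, 33 high.
- case: fixed wooden burette case; origin on the table below the lock's first place (lock origin starts within 3 mm of it in x); x and y as the lock's. It reaches from 80 mm behind to 160 ahead and 85 to each side, lid 45 mm high (not opened here). Two rails on the lid, 5 mm high and wide, inner faces 55 mm apart, from x -30 to +30 mm, let the lock slide only along x.
- way (a point): point on the case, 40 mm behind (-x) its origin on the lid. Unlocked, sliding the lock body back to about here brings the bow against the staple and draws the shackle fully open; sliding it forward to its first place then takes the short leg out of the staple (staple in the gap between tip and body), and it lifts straight up.
- pad: fixed green round mat with a white ring, 120 mm across, 5 mm thick, on the table; origin at the centre of its underside.
- jar: amber jar 34 mm across, 48 mm tall, loose at the far end of the case lid, about 138 mm ahead of the case's origin; bystander, leave alone; origin at the centre of its underside
- crucible: white crucible 40 mm across, 32 mm tall, loose on the table between case and mat; bystander, leave alone; origin at the centre of its underside
- beaker: glass beaker 72 mm across, 90 mm tall, loose; bystander, leave alone; origin at the centre of its underside
- mortar: white mortar bowl 100 mm across, 55 mm tall, loose; bystander, leave alone; origin at the centre of its underside
- conical: conical glass flask 72 mm across, 110 mm tall, loose; bystander, leave alone; origin at the centre of its underside
- dishes: stack of green glass dishes 90 mm across, 30 mm tall, loose; bystander, leave alone; origin at the centre of its underside
- stopper: cork stopper 32 mm across, 24 mm tall, loose; bystander, leave alone; origin at the centre of its underside
There are look-alikes about, which are no part of the job. There is more than one size of the pad; the one meant has the size given above.

How it is judged:
By the outcome, as a careful person would: the job done as asked, in the order asked, and still so for the second after the job is handed in, while the arm keeps its last pose, push and grip.
It also fails if it takes over 72 s, if anything falls off the work surface, if the arm or the gripper's body presses on something with over 40 N, if the wrist force passes 120 N, or if a joint passes its speed limit or range.

## Working session

There is one attempt and no reset: what is moved stays moved. The work goes in short steps, Python scripts to look and compute and a tool call to move; the robot and the scene stay as the last step left them, time stands still between calls to the robot, and variables do not carry over. Pictures are saved under pics/ and viewed, on a budget of 10 in all, crops included, one or two more only if the job needs it, and the job is handed in when it is done.

Besides the shell and the picture viewer there is one more tool, called after "Call:" by a JSON object that holds its "name" and its "arguments". carry_out: Moves the arm, as the interface text tells. Its arguments: {"type":"object","properties":{"rows":{"type":"array"},"fingers":{"type":"number"}},"required":["rows"]}

```bash
mkdir -p pics; ls; cat > h.py <<'E'
import numpy as np, cv2, json
from workcell import sensors, grab_frame, env, search_frame, cut_out
from scipy.spatial.transform import Rotation as R
def K(f):
    F=f["color"].shape[0]/2/np.tan(np.radians(f["fovy"])/2); return F,f["cx"],f["cy"]
def ray(f,u,v,z):
    F,cx,cy=K(f); T=np.array(f["cam_to_world"]); d=T[:3,:3]@np.array([(u-cx)/F,(v-cy)/F,1]); o=T[:3,3]
    return o+d*(z-o[2])/d[2]
def proj(f,p):
    F,cx,cy=K(f); T=np.array(f["cam_to_world"]); c=T[:3,:3].T@(np.array(p)-T[:3,3]); return np.array([F*c[0]/c[2]+cx,F*c[1]/c[2]+cy])
def save(f,name,box=None,s=1):
    im=f["color"][:,:,::-1]
    if box: im=im[box[1]:box[3],box[0]:box[2]]
    cv2.imwrite("pics/"+name,cv2.resize(im,None,fx=s,fy=s,interpolation=cv2.INTER_CUBIC))
E
python3 - <<'E'
from h import *
s=sensors.observe(); print({k:np.round(v,3).tolist() for k,v in s.items()})
for c in ("scene","top"):
    f=grab_frame(c); save(f,c+"1.png",None,1.5 if c=="top" else 1.5); print(c,f["fovy"],f["cx"],f["cy"],np.round(f["cam_to_world"],3).tolist())
    T=np.array(f["cam_to_world"])
    for t in ("lock","dial","pointer","shackle","case","pad","jar","crucible","staple"):
        try:
            for d in search_frame(t,c):
                w=T[:3,:3]@d["centre"]+T[:3,3]; print(t,round(d["conf"],2),w.round(3),proj(f,w).round())
        except Exception as e: print(t,e)
E
```

```text
pics
{'time': 0.0, 'qpos': [-1.4, 0.435, 0.025, 1.574, -0.012, 1.134, -0.075], 'qd': [0.0, -0.001, 0.001, -0.0, 0.0, 0.001, -0.0], 'joint_efforts': [0.001, -66.782, 0.985, -31.446, -0.061, 0.042, 0.0], 'tcp_pos': [0.169, 0.601, 0.237], 'tcp_rot': [0.136, 0.991, -0.001, -0.0], 'ft_force': [-0.196, -0.24, -0.451], 'moment': [0.051, -0.0, 0.036], 'gripper_width': 0.092}
scene 45.835678369295366 252.76773207016248 187.0534298967886 [[0.841, 0.358, -0.407, 1.039], [0.542, -0.551, 0.635, -0.871], [0.004, -0.754, -0.657, 0.972], [0.0, 0.0, 0.0, 1.0]]
lock 0.88 [ 0.476 -0.225  0.075] [206. 231.]
dial 0.71 [ 0.47  -0.219  0.089] [205. 225.]
dial 0.18 [ 0.474 -0.227  0.079] [205. 231.]
pointer 0.48 [ 0.464 -0.22   0.09 ] [203. 225.]
pointer 0.44 [ 0.599 -0.296  0.074] [228. 268.]
pointer 0.34 [ 0.519 -0.219  0.061] [220. 240.]
case 0.85 [ 0.529 -0.251  0.045] [217. 253.]
pad 0.84 [0.529 0.069 0.007] [277. 196.]
pad 0.82 [0.661 0.198 0.004] [333. 189.]
pad 0.77 [ 0.476  0.211 -0.001] [285. 169.]
jar 0.66 [ 0.597 -0.296  0.073] [228. 268.]
crucible 0.65 [ 0.371 -0.008  0.022] [222. 188.]
staple 0.74 [ 0.525 -0.248  0.042] [216. 252.]
staple 0.61 [0.427 0.448 0.03 ] [305. 125.]
top 56.960642009176475 250.17848611313624 190.2632834010702 [[0.031, -0.997, 0.064, 0.396], [-0.999, -0.03, 0.018, -0.014], [-0.016, -0.065, -0.998, 1.295], [0.0, 0.0, 0.0, 1.0]]
lock 0.66 [ 0.466 -0.217  0.08 ] [316. 195.]
lock 0.38 [0.321 0.4   0.025] [140. 231.]
dial 0.61 [ 0.46  -0.221  0.083] [317. 196.]
pointer 0.7 [ 0.46  -0.217  0.082] [316. 196.]
shackle 0.59 [ 0.513 -0.228  0.069] [319. 181.]
case 0.56 [ 0.509 -0.217  0.045] [314. 183.]
pad 0.97 [0.656 0.203 0.008] [199. 141.]
pad 0.71 [0.475 0.216 0.005] [194. 190.]
pad 0.66 [0.525 0.065 0.005] [235. 177.]
jar 0.67 [ 0.586 -0.281  0.086] [335. 160.]
crucible 0.63 [ 0.367 -0.002  0.015] [252. 221.]
crucible 0.37 [ 0.508 -0.22   0.044] [315. 183.]
staple 0.84 [ 0.51  -0.214  0.042] [313. 183.]
```

```bash
python3 - <<'E'
import cv2,numpy as np
a=cv2.imread("pics/scene1.png");b=cv2.imread("pics/top1.png")
# top crop: case region x4, top overview
c=cv2.resize(b[195:360,405:570],(400,400),interpolation=cv2.INTER_CUBIC)
d=cv2.resize(a[300:450,240:390],(400,400),interpolation=cv2.INTER_CUBIC)
cv2.imwrite("pics/crop1.png",np.hstack([c,d]))
E
python3 - <<'E'
import sys; sys.path.insert(0,'.')
from h import *
for c in ("scene","top"):
    f=grab_frame(c)
    # pad outlines: fit sizes at z=.005
    for d in cut_out("pad",c):
        m=d["pixels"]; ys,xs=np.nonzero(m); P=np.array([ray(f,x,y,.005)[:2] for x,y in zip(xs,ys)])
        A=P.max(0)-P.min(0); print(c,round(d["conf"],2),(P.max(0)+P.min(0)).round(3)/2,A.round(3),f["color"][m].mean(0).round())
    for d in cut_out("case",c)[:1]:
        cn=cv2.findContours(d["pixels"].astype(np.uint8),0,1)[0]; cn=max(cn,key=cv2.contourArea)
        P=np.array([ray(f,x,y,.045)[:2] for x,y in cn[:,0]]).astype(np.float32); r=cv2.minAreaRect(P); print("case",c,r)
E
```

```text
scene 0.94 [0.482  0.2175] [0.127 0.123] [ 73. 110.  77.]
scene 0.82 [0.5295 0.065 ] [0.087 0.089] [ 70. 109.  75.]
scene 0.8 [0.656  0.2025] [0.152 0.154] [ 69. 109.  75.]
scene 0.2 [0.5425 0.5175] [0.112 0.2  ] [109. 115. 112.]
case scene ((0.5128363966941833, -0.23768262565135956), (0.19261287152767181, 0.2630341351032257), 82.38619232177734)
top 0.95 [0.478 0.219] [0.118 0.118] [40. 85. 50.]
top 0.76 [0.6525 0.2025] [0.15  0.152] [38. 83. 48.]
top 0.63 [0.528 0.068] [0.085 0.085] [40. 84. 49.]
top 0.54 [ 0.522 -0.237] [0.019 0.036] [82. 81. 77.]
case top ((0.50057053565979, -0.2228904813528061), (0.1725877821445465, 0.24353498220443726), 81.92329406738281)
```

View pics/scene1.png

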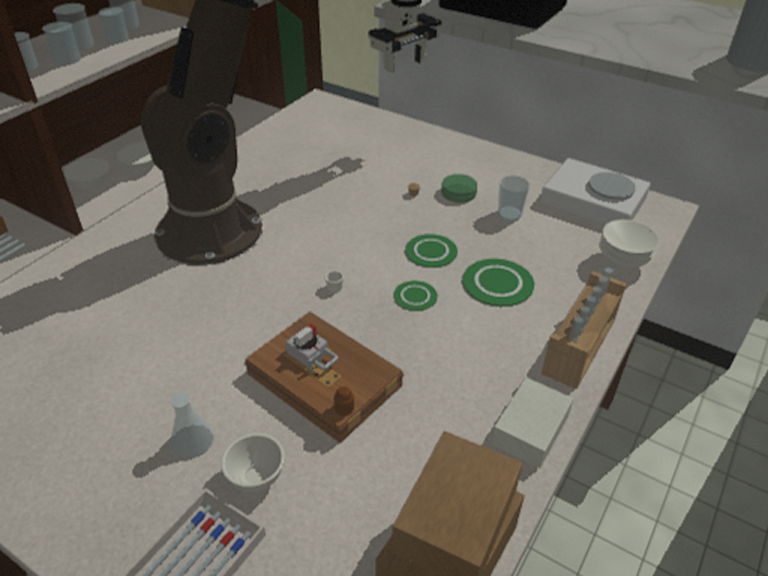

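View pics/top1.png

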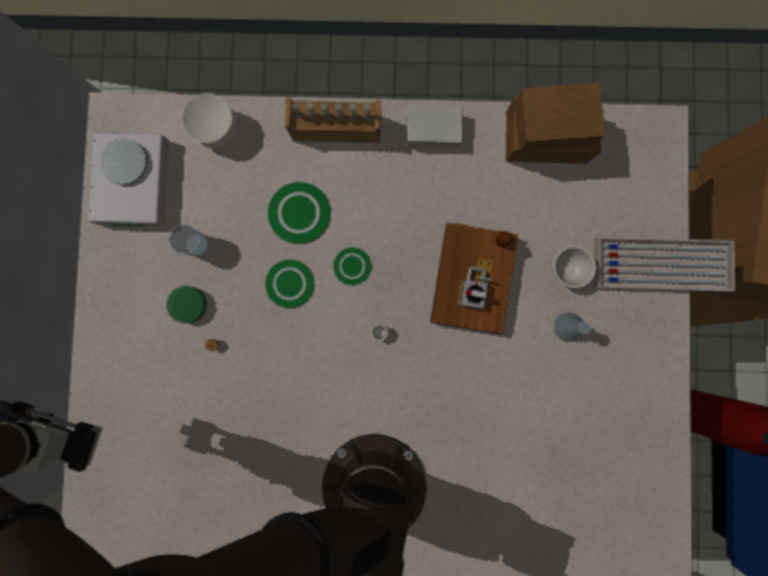

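View pics/crop1.png

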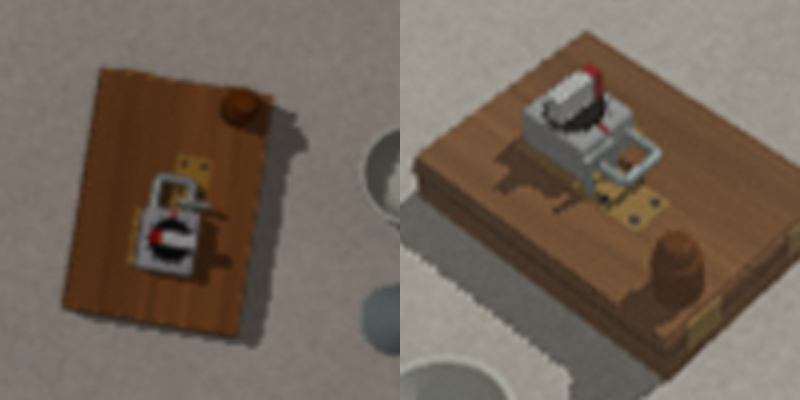

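Scene: the lock sits on the case at top-picture px (316,195), with the red end of its bar pointing left (lock +y). Three mats show in the top view: (194,190) is about 118 mm across, (199,141) about 151 mm and (235,177) about 85 mm. The one at (194,190), around world (0.479, 0.218), fits the 120 mm size. I'll fit the case and dial next.

```bash
cat > fit.py <<'E'
from h import *
from scipy.optimize import minimize
def hull(f,P):
    q=np.array([proj(f,p) for p in P]); return cv2.convexHull((q*16).round().astype(np.int32))
def box(x0,x1,y0,y1,z0,z1): return np.array([[x,y,z] for x in (x0,x1) for y in (y0,y1) for z in (z0,z1)])
def W(P,p):
    c,s=np.cos(p[2]),np.sin(p[2]); return np.c_[p[0]+c*P[:,0]-s*P[:,1],p[1]+s*P[:,0]+c*P[:,1],P[:,2]]
def fit(fr,masks,P,p0):
    def cost(p,full=False):
        o=[]
        for f,m in zip(fr,masks):
            q=np.array([proj(f,x) for x in W(P,p)])*8
            im=np.zeros((384*8,512*8),np.uint8); cv2.fillConvexPoly(im,cv2.convexHull(((q+4)).round().astype(np.int32)),1)
            im=cv2.resize(im*255,(512,384),interpolation=cv2.INTER_AREA)/255.
            o.append(np.minimum(im,m).sum()/np.maximum(im,m).sum())
        return o if full else -sum(o)
    S=np.array([p0]+[np.array(p0)+d for d in ([.008,0,0],[0,.008,0],[0,0,.05])])
    r=minimize(cost,p0,method="Nelder-Mead",options=dict(initial_simplex=S,xatol=2e-4,fatol=1e-4,maxfev=120)); return r.x,cost(r.x,True)
E
python3 - <<'E'
from fit import *
fr=[];cm=[];red=[]
for c in ("scene","top"):
    f=grab_frame(c); fr.append(f); m=cut_out("case",c)[0]["pixels"]
    for t in ("lock",):
        for d in cut_out(t,c)[:1]: m=m|d["pixels"]
    pts=np.argwhere(m)[:,::-1].astype(np.int32); h=np.zeros(m.shape,np.uint8); cv2.fillConvexPoly(h,cv2.convexHull(pts),1); cm.append(h.astype(float))
    im=f["color"].astype(int); u,v=(206,228) if c=="scene" else (316,195)
    R_=(im[...,0]>1.9*im[...,1])&(im[...,0]>1.9*im[...,2])&(im[...,0]>70); R_[:v-16]=0;R_[v+20:]=0;R_[:,:u-16]=0;R_[:,u+20:]=0
    n,l,st,ce=cv2.connectedComponentsWithStats(R_.astype(np.uint8),connectivity=8)
    for i in range(1,n): print(c,"red",st[i][4],ce[i].round(1),ray(f,*ce[i],.098).round(4))
    d=cut_out("lock",c)[0]; print(d["conf"],d["pixels"].sum())
C=box(-.08,.16,-.085,.085,0,.045)
for s in ([0,1],[0],[1]): print("case",s,*fit([fr[i] for i in s],[cm[i] for i in s],C,[.465,-.217,-.14]))
E
```

```text
scene red 16 [208.3 218.8] [ 0.4673 -0.201   0.098 ]
scene red 1 [210. 231.] [ 0.4985 -0.2351  0.098 ]
0.95 565
top red 11 [312.1 194.6] [ 0.4646 -0.2017  0.098 ]
0.55 251
case [0, 1] [ 0.46341515 -0.21827533 -0.14326124] [np.float64(0.9778244951832631), np.float64(0.9230519684834334)]
case [0] [ 0.46330854 -0.21878342 -0.13704273] [np.float64(0.9780078933008464)]
case [1] [ 0.45734789 -0.21783006 -0.13401452] [np.float64(0.9301545633775203)]
```

Call:
{"name": "carry_out", "arguments": {"rows": [[0, 0, -20, 0, 0, 0], [0, 0, -20, 0, 0, 0], [0, 0, 0, 0, 0, 0.14], [0, 0, 0, 0, 0, 0.14], [0, 0, 0, 0, 0, 0.14], [0, 0, 0, 0, 0, 0.14], [0, 0, 0, 0, 0, 0.14], [0, 0, 0, 0, 0, 0.14], [0, 0, 0, 0, 0, 0.14], [0, 0, 0, 0, 0, 0.14]]}}

```text
time: 2.7
tcp_pos: [0.169, 0.6017, 0.2778]
tcp_rot: [0.644, 0.765, 0.0, -0.0]
ft_force: [-0.9, 0.0, -0.4]
gripper_width: 0.0917
```

Call:
{"name": "carry_out", "arguments": {"rows": [[0, 0, 0, 0, 0, 0.103], [0, 0, 0, 0, 0, 0.103], [0, 0, 0, 0, 0, 0.102], [-36, 34, 0, 0, 0, 0], [-36, 34, 0, 0, 0, 0], [-36, 34, 0, 0, 0, 0], [-36, 34, 0, 0, 0, 0], [-36, 34, 0, 0, 0, 0], [-36, 34, 0, 0, 0, 0], [-36, 34, 0, 0, 0, 0]]}}

```text
time: 3.7
tcp_pos: [0.3729, 0.3191, 0.2781]
tcp_rot: [0.752, 0.659, 0.0, -0.0]
ft_force: [0.2, 0.9, -1.0]
gripper_width: 0.092
```

Call:
{"name": "carry_out", "arguments": {"rows": [[-45, 16, 0, 0, 0, 0], [-45, 16, 0, 0, 0, 0], [-45, 16, 0, 0, 0, 0], [-45, 16, 0, 0, 0, 0], [-45, 16, 0, 0, 0, 0], [-45, 16, 0, 0, 0, 0], [-45, 16, 0, 0, 0, 0], [-45, 16, 0, 0, 0, 0], [-45, 16, 0, 0, 0, 0], [-45, 16, 0, 0, 0, 0]]}}

```text
time: 4.7
tcp_pos: [0.4721, -0.148, 0.2781]
tcp_rot: [0.752, 0.66, 0.001, 0.0]
ft_force: [1.2, 0.3, 0.2]
gripper_width: 0.0918
```

Call:
{"name": "carry_out", "arguments": {"rows": [[-35, 3, 0, 0, 0, 0], [-30, 3, 0, 0, 0, 0], [0, 0, 20, 0, 0, 0], [0, 0, 25, 0, 0, 0], [0, 0, 25, 0, 0, 0], [0, 0, 25, 0, 0, 0], [0, 0, 20, 0, 0, 0], [0, 0, 10, 0, 0, 0], [0, 0, 0, 0, 0, 0], [0, 0, 0, 0, 0, 0]]}}

```text
time: 5.7
tcp_pos: [0.4697, -0.2118, 0.1534]
tcp_rot: [0.752, 0.659, 0.0, 0.0]
ft_force: [-0.4, 0.4, -0.2]
gripper_width: 0.0919
```

Call:
{"name": "carry_out", "arguments": {"fingers": 45, "rows": [[-4, -2.5, 0, 0, 0, 0], [-3.5, -2, 0, 0, 0, 0], [0, 0, 0, 0, 0, 0.006], [0, 0, 10, 0, 0, 0], [0, 0, 12, 0, 0, 0], [0, 0, 12, 0, 0, 0], [0, 0, 12, 0, 0, 0], [0, 0, 6, 0, 0, 0], [0, 0, 3, 0, 0, 0], [0, 0, 0, 0, 0, 0]]}}

```text
time: 6.7
tcp_pos: [0.4637, -0.2184, 0.0973]
tcp_rot: [0.754, 0.657, -0.0, -0.0]
ft_force: [-0.1, -0.2, 0.4]
gripper_width: 0.0451
```

```bash
python3 - <<'E'
from h import *
s=sensors.observe(); print(s["tcp_pos"].round(4) if hasattr(s["tcp_pos"],'round') else s["tcp_pos"],s["ft_force"],s["qpos"])
f=grab_frame("scene"); a=f["color"][180:290,150:260,::-1]; g=grab_frame("top"); b=g["color"][140:250,260:370,::-1]
cv2.imwrite("pics/g1.png",np.hstack([cv2.resize(x,(400,400),interpolation=cv2.INTER_CUBIC) for x in(a,b)]))
E
```

```text
[ 0.4637 -0.2184  0.0973] [-0.08386705 -0.18790119  0.3679814 ] [-0.18389743  0.50352137  0.71822804  2.04408603 -0.47651997  0.76371314
  0.6892294 ]
```

View pics/g1.png

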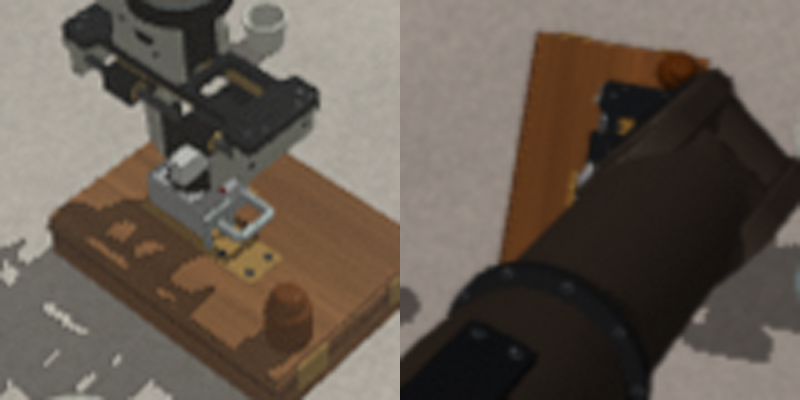

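Crop: the fingers straddle the white bar (left half, about (185,165)) and clear the lock body. I'll close them.

Call:
{"name": "carry_out", "arguments": {"fingers": 0, "rows": [[0, 0, 1, 0, 0, 0], [0, 0, 0, 0, 0, 0], [0, 0, 0, 0, 0, 0], [0, 0, 0, 0, 0, 0], [0, 0, 0, 0, 0, 0], [0, 0, 0, 0, 0, 0], [0, 0, 0, 0, 0, 0], [0, 0, 0, 0, 0, 0], [0, 0, 0, 0, 0, 0], [0, 0, 0, 0, 0, 0]]}}

```text
time: 7.8
tcp_pos: [0.4635, -0.2182, 0.0966]
tcp_rot: [0.754, 0.657, -0.0, -0.0]
ft_force: [-3.5, 1.5, 3.4]
gripper_width: 0.0118
```

Call:
{"name": "carry_out", "arguments": {"rows": [[0, 0, 0, 0, 0, 0.08], [0, 0, 0, 0, 0, 0.08], [0, 0, 0, 0, 0, 0.08], [0, 0, 0, 0, 0, 0.08], [0, 0, 0, 0, 0, 0.08], [0, 0, 0, 0, 0, 0.08], [0, 0, 0, 0, 0, 0.08], [0, 0, 0, 0, 0, 0.08], [0, 0, 0, 0, 0, 0.08], [0, 0, 0, 0, 0, 0]]}}

```text
time: 8.8
tcp_pos: [0.4644, -0.2185, 0.0966]
tcp_rot: [0.937, 0.349, 0.0, 0.001]
ft_force: [0.5, -0.3, -2.8]
gripper_width: 0.0117
```

```bash
python3 -c "
from h import *
s=sensors.observe(); print(s)"
```

```text
{'time': 8.8, 'qpos': array([-0.3086181 ,  0.5766268 ,  0.92362183,  2.05266597, -0.63456491,
        0.82223898,  0.13455914]), 'qd': array([ 0.00905969, -0.00846709, -0.01936655,  0.00028916,  0.01660122,
       -0.00633254,  0.07409638]), 'joint_efforts': array([ -0.37687747, -52.11058259,  14.43285227, -20.81672788,
        -0.25187141,   0.36533246,  -1.15056776]), 'tcp_pos': array([ 0.46437772, -0.21851844,  0.0966192 ]), 'tcp_rot': array([9.37156961e-01, 3.48907621e-01, 1.50254615e-05, 5.50543539e-04]), 'ft_force': array([ 0.45822644, -0.30733821, -2.758554  ]), 'moment': array([-0.1752544 , -0.03230264,  0.01152919]), 'gripper_width': 0.011667054344607282}
```

Call:
{"name": "carry_out", "arguments": {"rows": [[0, 0, 0, 0, 0, 0.09], [0, 0, 0, 0, 0, 0.09], [0, 0, 0, 0, 0, 0.09], [0, 0, 0, 0, 0, 0.09], [0, 0, 0, 0, 0, 0.09], [0, 0, 0, 0, 0, 0.09], [0, 0, 0, 0, 0, 0.09], [0, 0, 0, 0, 0, 0.09], [0, 0, 0, 0, 0, 0.09], [0, 0, 0, 0, 0, 0.04]]}}

```text
time: 9.8
tcp_pos: [0.4643, -0.2185, 0.0966]
tcp_rot: [0.998, -0.068, 0.0, 0.0]
ft_force: [0.7, -0.6, -2.6]
gripper_width: 0.0117
```

Call:
{"name": "carry_out", "arguments": {"rows": [[0, 0, 0, 0, 0, 0], [0, 0, 0, 0, 0, 0], [0, 0, 0, 0, 0, 0], [0, 0, 0, 0, 0, 0], [0, 0, 0, 0, 0, 0], [0, 0, 0, 0, 0, 0], [0, 0, 0, 0, 0, 0], [0, 0, 0, 0, 0, 0], [0, 0, 0, 0, 0, 0], [0, 0, 0, 0, 0, 0]]}}

```text
time: 10.8
tcp_pos: [0.4638, -0.2183, 0.0967]
tcp_rot: [0.998, -0.068, -0.0, -0.0]
ft_force: [1.0, 1.2, -2.9]
gripper_width: 0.0119
```

```bash
python3 -c "
from h import *
s=sensors.observe(); print(s['tcp_pos'],s['ft_force'],s['moment'],R.from_quat(s['tcp_rot']).as_matrix().round(3),s['qpos'])"
```

```text
[ 0.46381303 -0.21828821  0.09669728] [ 1.02873728  1.21807151 -2.94174982] [0.00377107 0.09615423 0.01445399] [[ 0.991 -0.136 -0.   ]
 [-0.136 -0.991  0.   ]
 [-0.    -0.    -1.   ]] [-0.41879919  0.6991549   1.15230665  2.05991505 -0.81624902  0.93927654
 -0.5205512 ]
```

Call:
{"name": "carry_out", "arguments": {"fingers": 91, "rows": [[0, 0, 0, 0, 0, 0], [0, 0, 0, 0, 0, 0], [0, 0, 0, 0, 0, 0], [0, 0, 0, 0, 0, 0], [0, 0, 0, 0, 0, 0], [0, 0, -10, 0, 0, 0], [0, 0, -20, 0, 0, 0], [0, 0, -20, 0, 0, 0], [0, 0, -10, 0, 0, 0], [0, 0, 0, 0, 0, 0]]}}

```text
time: 11.8
tcp_pos: [0.4646, -0.2188, 0.1581]
tcp_rot: [0.998, -0.068, 0.001, 0.0]
ft_force: [-0.0, -0.4, 0.9]
gripper_width: 0.0869
```

```bash
python3 - <<'E'
from h import *
s=sensors.observe(); print(s["tcp_pos"].round(4),s["ft_force"].round(1),s["qpos"].round(2))
f=grab_frame("scene"); save(f,"g2.png",(165,190,265,265),6)
im=f["color"].astype(int); m=(im[...,0]>1.9*im[...,1])&(im[...,0]>1.9*im[...,2])&(im[...,0]>60); m[:200]=0;m[255:]=0;m[:,:180]=0;m[:,235:]=0
n,l,st,ce=cv2.connectedComponentsWithStats(m.astype(np.uint8),connectivity=8)
for i in range(1,n): print(st[i][4],ce[i].round(1),ray(f,*ce[i],.096).round(4))
o=np.array([.4635,-.2185]);d=np.array([.991,-.136])
print("expected red end px",proj(f,[*(o+.017*d),.096]),"mark",proj(f,[*(o+.028*d),.077]))
E
```

```text
[ 0.4646 -0.2188  0.1581] [-0.  -0.4  0.9] [-0.49  0.62  1.25  2.   -0.7   1.04 -0.61]
37 [208.1 226.1] [ 0.4821 -0.2219  0.096 ]
expected red end px [207.79966181 225.56190558] mark [211.13869275 232.41788051]
```

View pics/g2.png

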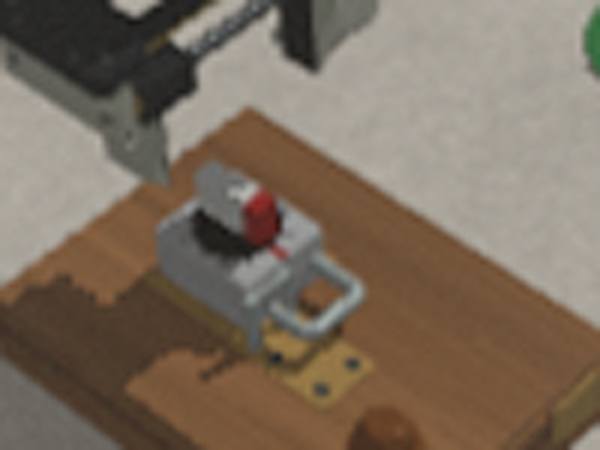

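The red end now points at the red mark, at (262,215) to (280,252) in the crop. Joint 3 is near its limit, so I'll turn the tool half round (same grasp) before gripping the body.

Call:
{"name": "carry_out", "arguments": {"fingers": 91, "rows": [[0, 0, 0, 0, 0, -0.11], [0, 0, 0, 0, 0, -0.11], [0, 0, 0, 0, 0, -0.11], [0, 0, 0, 0, 0, -0.11], [0, 0, 0, 0, 0, -0.11], [0, 0, 0, 0, 0, -0.11], [0, 0, 0, 0, 0, -0.11], [0, 0, 0, 0, 0, -0.11], [0, 0, 0, 0, 0, -0.11], [0, 0, 0, 0, 0, -0.11]]}}

```text
time: 12.85
tcp_pos: [0.4634, -0.2179, 0.1558]
tcp_rot: [0.885, 0.466, -0.0, -0.001]
ft_force: [0.4, -0.7, 0.7]
gripper_width: 0.0909
```

Call:
{"name": "carry_out", "arguments": {"rows": [[0, 0, 0, 0, 0, -0.11], [0, 0, 0, 0, 0, -0.11], [0, 0, 0, 0, 0, -0.11], [0, 0, 0, 0, 0, -0.11], [0, 0, 0, 0, 0, -0.11], [0, 0, 0, 0, 0, -0.11], [0, 0, 0, 0, 0, -0.11], [0, 0, 0, 0, 0, -0.11], [0, 0, 0, 0, 0, -0.11], [0, 0, 0, 0, 0, -0.11]]}}

```text
time: 13.85
tcp_pos: [0.4633, -0.2178, 0.1558]
tcp_rot: [0.511, 0.859, 0.0, -0.001]
ft_force: [1.0, 0.7, 0.2]
gripper_width: 0.0915
```

Call:
{"name": "carry_out", "arguments": {"rows": [[0, 0, 0, 0, 0, -0.11], [0, 0, 0, 0, 0, -0.11], [0, 0, 0, 0, 0, -0.11], [0, 0, 0, 0, 0, -0.11], [0, 0, 0, 0, 0, -0.11], [0, 0, 0, 0, 0, -0.11], [0, 0, 0, 0, 0, -0.11], [0, 0, 0, 0, 0, -0.11], [0, 0, 0, 0, 0, -0.06], [0, 0, 0, 0, 0, 0]]}}

```text
time: 14.85
tcp_pos: [0.4633, -0.218, 0.1559]
tcp_rot: [0.068, 0.998, 0.0, -0.001]
ft_force: [0.1, -0.6, -0.2]
gripper_width: 0.0912
```

```bash
python3 -c "
from h import *
s=sensors.observe(); print(s['tcp_pos'],s['ft_force'],R.from_quat(s['tcp_rot']).as_matrix().round(3),s['qpos'])"
```

```text
[ 0.46330547 -0.21797932  0.15588168] [ 0.07716226 -0.56089861 -0.16190601] [[-0.991  0.137 -0.001]
 [ 0.137  0.991  0.001]
 [ 0.001  0.001 -1.   ]] [ 0.0442471   0.35232502  0.37811317  1.96959937 -0.17080453  0.85160256
  1.94824225]
```

Call:
{"name": "carry_out", "arguments": {"rows": [[0, 0, 15, 0, 0, 0], [0, 0, 15, 0, 0, 0], [0, 0, 15, 0, 0, 0], [0, 0, 15, 0, 0, 0], [0, 0, 12, 0, 0, 0], [0, 0, 10, 0, 0, 0], [0, 0, 5, 0, 0, 0], [0, 0, 2.5, 0, 0, 0], [0, 0, 0, 0, 0, 0], [0, 0, 0, 0, 0, 0]]}}

```text
time: 15.85
tcp_pos: [0.4642, -0.2185, 0.0676]
tcp_rot: [0.069, 0.998, -0.0, 0.0]
ft_force: [0.1, 0.7, -0.1]
gripper_width: 0.091
```

Call:
{"name": "carry_out", "arguments": {"fingers": 30, "rows": [[0, 0, 0, 0, 0, 0], [0, 0, 0, 0, 0, 0], [0, 0, 0, 0, 0, 0], [0, 0, 0, 0, 0, 0], [0, 0, 0, 0, 0, 0], [0, 0, 0, 0, 0, 0], [0, 0, 0, 0, 0, 0], [0, 0, 0, 0, 0, 0], [0, 0, 0, 0, 0, 0], [0, 0, 0, 0, 0, 0]]}}

```text
time: 16.85
tcp_pos: [0.4639, -0.2183, 0.0672]
tcp_rot: [0.069, 0.998, 0.0, -0.0]
ft_force: [-0.1, 0.6, 0.4]
gripper_width: 0.052
```

Call:
{"name": "carry_out", "arguments": {"rows": [[3, 0, 0, 0, 0, 0], [4, 0, 0, 0, 0, 0], [4, 0, 0, 0, 0, 0], [4, 0, 0, 0, 0, 0], [3, 0, 0, 0, 0, 0], [3, 0, 0, 0, 0, 0], [3, 0, 0, 0, 0, 0], [0, 0, 0, 0, 0, 0], [0, 0, 0, 0, 0, 0], [0, 0, 0, 0, 0, 0]]}}

```text
time: 17.85
tcp_pos: [0.4397, -0.215, 0.0672]
tcp_rot: [0.069, 0.998, 0.0, -0.0]
ft_force: [-1.1, -1.3, 1.8]
gripper_width: 0.0521
```

Call:
{"name": "carry_out", "arguments": {"rows": [[2, 0, 0, 0, 0, 0], [2, 0, 0, 0, 0, 0], [2, 0, 0, 0, 0, 0], [2, 0, 0, 0, 0, 0], [2, 0, 0, 0, 0, 0], [2, 0, 0, 0, 0, 0], [1, 0, 0, 0, 0, 0], [0, 0, 0, 0, 0, 0], [0, 0, 0, 0, 0, 0], [0, 0, 0, 0, 0, 0]]}}

```text
time: 18.85
tcp_pos: [0.4269, -0.2132, 0.0672]
tcp_rot: [0.069, 0.998, 0.0, -0.0]
ft_force: [0.9, -1.9, 1.0]
gripper_width: 0.0518
```

Call:
{"name": "carry_out", "arguments": {"rows": [[1, 0, 0, 0, 0, 0], [1, 0, 0, 0, 0, 0], [0.5, 0, 0, 0, 0, 0], [0, 0, 0, 0, 0, 0], [0, 0, 0, 0, 0, 0], [0, 0, 0, 0, 0, 0], [0, 0, 0, 0, 0, 0], [0, 0, 0, 0, 0, 0], [0, 0, 0, 0, 0, 0], [0, 0, 0, 0, 0, 0]]}}

```text
time: 19.85
tcp_pos: [0.4248, -0.213, 0.0672]
tcp_rot: [0.069, 0.998, -0.0, 0.0]
ft_force: [4.1, -1.9, -1.8]
gripper_width: 0.0516
```

```bash
python3 - <<'E'
from h import *
s=sensors.observe(); print(s["tcp_pos"].round(4),s["ft_force"].round(1),s["qpos"].round(2))
f=grab_frame("scene"); save(f,"g3.png",(165,185,265,260),6)
E
```

```text
[ 0.4248 -0.213   0.0672] [ 4.1 -1.9 -1.8] [ 0.1   0.44  0.32  2.14 -0.24  0.6   2.03]
```

View pics/g3.png

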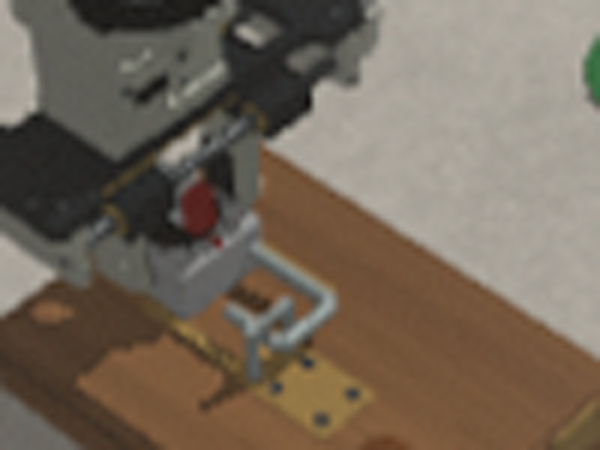

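The shackle is drawn out, with the toe visible behind the staple near (235,315) and the red end still at the mark. I'll go a little further to find the end stop.

Call:
{"name": "carry_out", "arguments": {"rows": [[1, 0, 0, 0, 0, 0], [1, 0, 0, 0, 0, 0], [0, 0, 0, 0, 0, 0], [0, 0, 0, 0, 0, 0], [0, 0, 0, 0, 0, 0], [0, 0, 0, 0, 0, 0], [0, 0, 0, 0, 0, 0], [0, 0, 0, 0, 0, 0], [0, 0, 0, 0, 0, 0], [0, 0, 0, 0, 0, 0]]}}

```text
time: 20.9
tcp_pos: [0.4229, -0.2127, 0.0673]
tcp_rot: [0.069, 0.998, -0.0, 0.0]
ft_force: [5.3, -1.0, -3.9]
gripper_width: 0.0518
```

Call:
{"name": "carry_out", "arguments": {"rows": [[1, 0, 0, 0, 0, 0], [0.5, 0, 0, 0, 0, 0], [0, 0, 0, 0, 0, 0], [0, 0, 0, 0, 0, 0], [0, 0, 0, 0, 0, 0], [0, 0, 0, 0, 0, 0], [0, 0, 0, 0, 0, 0], [0, 0, 0, 0, 0, 0], [0, 0, 0, 0, 0, 0], [0, 0, 0, 0, 0, 0]]}}

```text
time: 21.9
tcp_pos: [0.4227, -0.2127, 0.0675]
tcp_rot: [0.069, 0.998, -0.0, 0.001]
ft_force: [8.5, -2.4, -5.7]
gripper_width: 0.052
```

Call:
{"name": "carry_out", "arguments": {"rows": [[-2, 0, 0, 0, 0, 0], [-4, 0, 0, 0, 0, 0], [-5, 0, 0, 0, 0, 0], [-6, 0, 0, 0, 0, 0], [-6, 0, 0, 0, 0, 0], [-6, 0, 0, 0, 0, 0], [-6, 0, 0, 0, 0, 0], [-4, 0, 0, 0, 0, 0], [-2, 0, 0, 0, 0, 0], [0, 0, 0, 0, 0, 0]]}}

```text
time: 22.9
tcp_pos: [0.4576, -0.2172, 0.0671]
tcp_rot: [0.069, 0.998, 0.001, -0.004]
ft_force: [-10.9, 1.1, 17.4]
gripper_width: 0.0515
```

```bash
python3 - <<'E'
from h import *
s=sensors.observe(); print(s["tcp_pos"].round(4),s["ft_force"].round(1),s["qpos"].round(2))
f=grab_frame("scene"); save(f,"g4.png",(165,185,265,260),6)
E
```

```text
[ 0.4576 -0.2172  0.0671] [-10.9   1.1  17.4] [ 0.1   0.48  0.32  2.05 -0.25  0.65  2.02]
```

View pics/g4.png

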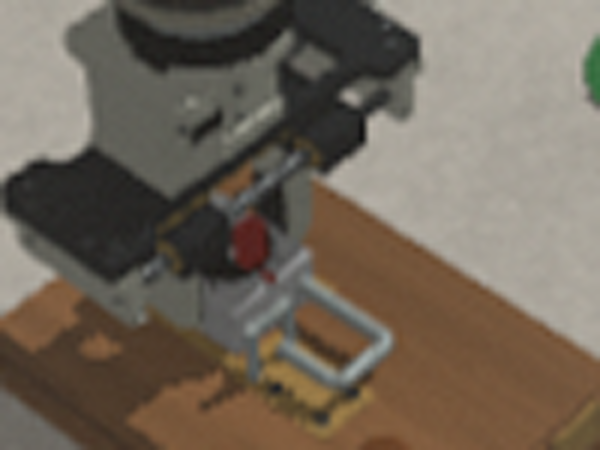

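```bash
python3 - <<'E'
from h import *
f=grab_frame("scene"); s=sensors.observe(); print(s["ft_force"].round(1),s["moment"].round(2),R.from_quat(s["tcp_rot"]).as_matrix().round(4).tolist())
im=f["color"].astype(int); m=(im[...,0]>1.9*im[...,1])&(im[...,0]>1.9*im[...,2])&(im[...,0]>60); m[:200]=0;m[255:]=0;m[:,:180]=0;m[:,235:]=0
n,l,st,ce=cv2.connectedComponentsWithStats(m.astype(np.uint8),connectivity=8)
for i in range(1,n): print(st[i],ce[i].round(1),ray(f,*ce[i],.096).round(4))
d=np.array([.991,-.136]);y=np.array([.136,.991]); o=np.array([.4635,-.2185])
def P(x,yy,z): return proj(f,[*(o+x*d+yy*y),.045+z]).round(1)
def C(p): return ((p-[165,185])*6).round()
for L in (-6,-3,0,3,6): print(L,"bow",C(P((84+L)/1e3,0,.016)),"toe",C(P((48+L)/1e3,-.017,.016)),"frontcorner bottom -y",C(P((30+L)/1e3,-.026,0)),"top",C(P((30+L)/1e3,-.026,.032)),"mark",C(P((29+L)/1e3,0,.032)),"ptr",C(P((20+L)/1e3,0,.058)))
print("staple base",C(P(.038,-.031,0)),C(P(.038,-.003,0)),"top",C(P(.038,-.031,.033)),C(P(.038,-.003,.033)), "rail end",C(P(.030,-.030,.0)))
a=cv2.imread("pics/g2.png");b=cv2.imread("pics/g4.png"); save(f,"g5.png",(185,210,235,255),8)
E
```

```text
[-10.8   2.3  17.4] [0.39 2.31 0.01] [[-0.9903, 0.1385, -0.0069], [0.1385, 0.9904, 0.003], [0.0072, 0.0021, -1.0]]
[204 221   6   9  35] [206.3 225.1] [ 0.4759 -0.2215  0.096 ]
-6 bow [359. 363.] toe [274. 346.] frontcorner bottom -y [234. 361.] top [229. 313.] mark [269. 279.] ptr [251. 229.]
-3 bow [364. 367.] toe [279. 349.] frontcorner bottom -y [239. 364.] top [234. 316.] mark [274. 283.] ptr [256. 232.]
0 bow [370. 370.] toe [284. 352.] frontcorner bottom -y [244. 368.] top [239. 319.] mark [278. 286.] ptr [260. 236.]
3 bow [374. 373.] toe [289. 355.] frontcorner bottom -y [248. 371.] top [244. 323.] mark [283. 289.] ptr [265. 239.]
6 bow [379. 377.] toe [294. 359.] frontcorner bottom -y [253. 374.] top [248. 326.] mark [288. 292.] ptr [270. 242.]
staple base [248. 383.] [292. 347.] top [244. 333.] [288. 298.] rail end [237. 373.]
```

View pics/g5.png

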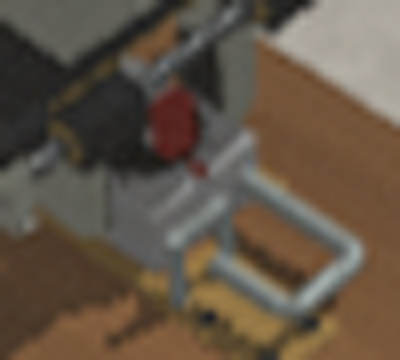

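Call:
{"name": "carry_out", "arguments": {"rows": [[0, 0, -1, 0, 0, 0], [0, 0, 0, 0, 0, 0], [0, 0, 0, 0, 0, 0], [0, 0, 0, 0, 0, 0], [0, 0, 0, 0, 0, 0], [0, 0, 0, 0, 0, 0], [0, 0, 0, 0, 0, 0], [0, 0, 0, 0, 0, 0], [0, 0, 0, 0, 0, 0], [0, 0, 0, 0, 0, 0]]}}

```text
time: 24.0
tcp_pos: [0.4619, -0.2181, 0.0682]
tcp_rot: [0.069, 0.998, 0.0, -0.0]
ft_force: [-0.3, -0.4, -5.2]
gripper_width: 0.0519
```

```bash
python3 - <<'E'
from h import *
f=grab_frame("scene"); s=sensors.observe(); print(s["tcp_pos"].round(4),s["ft_force"].round(1),s["moment"].round(2),R.from_quat(s["tcp_rot"]).as_matrix().round(4).tolist())
im=f["color"].astype(int); m=(im[...,0]>1.9*im[...,1])&(im[...,0]>1.9*im[...,2])&(im[...,0]>60); m[:200]=0;m[255:]=0;m[:,:180]=0;m[:,235:]=0
n,l,st,ce=cv2.connectedComponentsWithStats(m.astype(np.uint8),connectivity=8)
for i in range(1,n): print(st[i],ce[i].round(1),ray(f,*ce[i],.096).round(4))
E
```

```text
[ 0.4619 -0.2181  0.0682] [ 0.2 -0.8 -4.4] [-0.01  0.08 -0.03] [[-0.9905, 0.1375, 0.0001], [0.1375, 0.9905, 0.0], [-0.0, 0.0, -1.0]]
[205 221   6  10  37] [207.4 225.4] [ 0.4791 -0.2208  0.096 ]
[210 231   1   1   1] [210. 231.] [ 0.4973 -0.2336  0.096 ]
```

A 1 mm lift freed the rub on the lid. The lock is back at its first place, so I'll lift it straight up gently.

Call:
{"name": "carry_out", "arguments": {"rows": [[0, 0, -2, 0, 0, 0], [0, 0, -3, 0, 0, 0], [0, 0, -4, 0, 0, 0], [0, 0, -5, 0, 0, 0], [0, 0, -6, 0, 0, 0], [0, 0, 0, 0, 0, 0], [0, 0, 0, 0, 0, 0], [0, 0, 0, 0, 0, 0], [0, 0, 0, 0, 0, 0], [0, 0, 0, 0, 0, 0]]}}

```text
time: 25.05
tcp_pos: [0.4618, -0.218, 0.088]
tcp_rot: [0.069, 0.998, 0.0, -0.0]
ft_force: [-0.3, -0.8, -4.8]
gripper_width: 0.0515
```

Call:
{"name": "carry_out", "arguments": {"rows": [[0, 0, -6, 0, 0, 0], [0, 0, -10, 0, 0, 0], [0, 0, -10, 0, 0, 0], [0, 0, -10, 0, 0, 0], [0, 0, -10, 0, 0, 0], [0, 0, -10, 0, 0, 0], [0, 0, -6, 0, 0, 0], [0, 0, 0, 0, 0, 0], [0, 0, 0, 0, 0, 0], [0, 0, 0, 0, 0, 0]]}}

```text
time: 26.05
tcp_pos: [0.4615, -0.2179, 0.1498]
tcp_rot: [0.069, 0.998, 0.0, -0.0]
ft_force: [-0.1, -0.4, -5.1]
gripper_width: 0.0518
```

Call:
{"name": "carry_out", "arguments": {"rows": [[1, 10, 0, 0, 0, 0], [2, 20, 0, 0, 0, 0], [2, 25, 0, 0, 0, 0], [3, 25, 0, 0, 0, 0], [3, 25, 0, 0, 0, 0], [2, 25, 0, 0, 0, 0], [2, 25, 0, 0, 0, 0], [2, 25, 0, 0, 0, 0], [2, 25, 0, 0, 0, 0], [2, 25, 0, 0, 0, 0]]}}

```text
time: 27.05
tcp_pos: [0.4722, 0.0144, 0.15]
tcp_rot: [0.069, 0.998, 0.0, -0.0]
ft_force: [0.5, -0.1, -4.4]
gripper_width: 0.0515
```

Call:
{"name": "carry_out", "arguments": {"rows": [[2, 25, 0, 0, 0, 0], [2, 25, 0, 0, 0, 0], [2, 25, 0, 0, 0, 0], [2, 25, 0, 0, 0, 0], [2, 25, 0, 0, 0, 0], [3, 25, 0, 0, 0, 0], [3, 25, 0, 0, 0, 0], [2, 19, 0, 0, 0, 0], [2, 10, 0, 0, 0, 0], [0, 0, 0, 0, 0, 0]]}}

```text
time: 28.05
tcp_pos: [0.4801, 0.2191, 0.1499]
tcp_rot: [0.068, 0.998, 0.0, -0.0]
ft_force: [-0.5, -0.2, -4.3]
gripper_width: 0.052
```

```bash
python3 - <<'E'
from h import *
f=grab_frame("scene"); s=sensors.observe(); print(s["time"],s["tcp_pos"].round(4),s["ft_force"].round(1),s["qpos"].round(2),s["gripper_width"])
u,v=proj(f,s["tcp_pos"]).astype(int); save(f,"g6.png",(u-50,v-40,u+70,v+50),6)
E
```

```text
28.1 [0.4804 0.2175 0.1499] [-0.1 -0.9 -4.7] [-0.72  0.38  0.25  1.93 -0.12  0.85  1.03] 0.05204171232095024
```

View pics/g6.png

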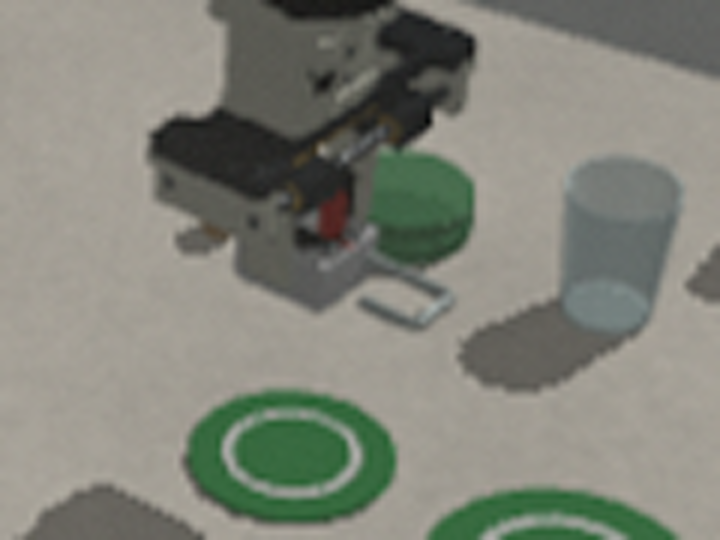

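Picture: the lock is held over the 120 mm mat, open, with the toe free near (362,300) and the red end at the mark. I'll lower it to about 90 mm above the mat.

Call:
{"name": "carry_out", "arguments": {"rows": [[0, 0, 5, 0, 0, 0], [0, 0, 8, 0, 0, 0], [0, 0, 8, 0, 0, 0], [0, 0, 8, 0, 0, 0], [0, 0, 4, 0, 0, 0], [0, 0, 0, 0, 0, 0], [0, 0, 0, 0, 0, 0], [0, 0, 0, 0, 0, 0], [0, 0, 0, 0, 0, 0], [0, 0, 0, 0, 0, 0]]}}

```text
time: 29.1
tcp_pos: [0.4811, 0.2176, 0.1175]
tcp_rot: [0.069, 0.998, 0.0, 0.0]
ft_force: [0.5, -0.2, -5.2]
gripper_width: 0.0514
```

```bash
python3 - <<'E'
from h import *
f=grab_frame("scene"); s=sensors.observe(); print(s["time"],s["tcp_pos"].round(4),s["ft_force"].round(1),s["gripper_width"])
t=s["tcp_pos"]; d=np.array([.9905,-.1375]);y=np.array([.1375,.9905]); k=7
u0,v0=(proj(f,t)-[35,30]).astype(int)
im=np.ascontiguousarray(cv2.resize(f["color"][v0:v0+75,u0:u0+100,::-1],None,fx=k,fy=k,interpolation=cv2.INTER_CUBIC))
def Q(x,yy,z):
    p=proj(f,[*(t[:2]+x*d+yy*y),t[2]-.0225+z]); return tuple(((p-[u0,v0]+.5)*k).astype(int).tolist())
for pts in ([(.03,-.026,0),(.03,.026,0),(.03,.026,.032),(.03,-.026,.032),(.03,-.026,0),(-.03,-.026,0)],[(.048,-.017,.016),(.084,-.017,.016),(.084,.017,.016),(.03,.017,.016)]):
    cv2.polylines(im,[np.array([Q(*p) for p in pts])],False,(0,255,255),1)
cv2.imwrite("pics/g7.png",im)
for c in("scene","top"):
    g=grab_frame(c);T=np.array(g["cam_to_world"])
    for n in ("jar","crucible"):
        for q in search_frame(n,c)[:1]: print(c,n,(T[:3,:3]@q["centre"]+T[:3,3]).round(3))
E
```

```text
29.15 [0.481  0.2175 0.1174] [-0.6  0.1 -4.4] 0.05175739138726101
scene jar [ 0.601 -0.294  0.074]
scene crucible [ 0.367 -0.008  0.022]
top jar [ 0.59  -0.282  0.084]
top crucible [ 0.368 -0.002  0.014]
```

View pics/g7.png

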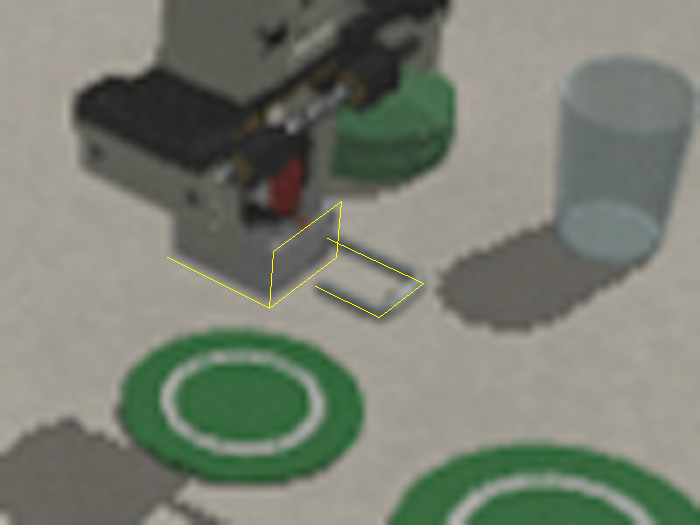

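The overlay of a level, fully open lock matches the picture: body corner at (270,307), bow at (400,300). The jar and crucible haven't moved, so I'm handing in.

```bash
python3 -c "
from h import *
print(env.hand_in())"
```

```text
the job is handed in; nothing more can be done
None
```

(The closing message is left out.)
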